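# Load the slide carrier into the reader

### The job

Draw the carrier that holds the three glass slides up out of its leaning slot in the storage rack and set it gently on the easel stand, its bottom edge in the stand's trough and leaning back on the two ribs, and let go. Then push the loaded stand along the bench into the reader's dock until it is fully home against the stop bar. Leave the other carrier in the rack and everything else on the bench where it is, and do not lift or tip the stand.

Things in the scene. Friction and masses are not known exactly. Their poses are not given: they have to be found in the camera images.
- slide_carrier: The carrier to load: aluminium plate 130 wide (its y), 140 tall (its z), 8 thick (its x), with three upright rectangular windows side by side, each with a glass slide; 0.15 to 0.31 kg. Origin at the middle of the bottom edge; z points in the plate's plane to its top edge. In the rack it leans 30 degrees from vertical, top towards the rack's -x, in either slot.
- carrier_top (a point): Middle of the slide carrier's top edge (carrier z = +140). Grip the plate here, across its 8 mm thickness, with the tool tilted along the plate. The top 45 mm is solid.
- dish_carrier: The other carrier, to be left in the rack: same outer size, origin and axes, but with one large round opening of 80 dia. It leans in the other slot, parallel to the first one, 65 away horizontally.
- rack: Fixed dark steel storage rack, 190 (x) x 166 (y), origin at the centre of its underside, z up. Two slots run up and towards -x, 30 degrees from vertical. Grooves, 12 wide, hold only the outer 11 mm of a carrier's two sides and reach 80 up the slope: draw a carrier 85 along the slope to clear them. Carriers' tops stand about 145 above the bench.
- slot_near (a point): Floor of the rack's slot nearer to the robot, where a carrier's origin stands: 22 above the bench.
- slot_far (a point): Floor of the rack's farther slot, same height.
- stand: Loose grey easel stand, 150 (x) x 140 (y), 0.6 to 0.85 kg, origin at the centre of its underside, z up, x points to the dock. Base 12 thick; an upright push plate along the rear edge; at the front a trough along y with two leaning ribs behind it (24 wide, at y = -45 and +45). It starts 110 to 160 in front of its home, up to 12 to the side and 0.1 rad askew.
- stand_seat (a point): Where the carrier's origin lies when seated centred and flat on the ribs, 30 degrees from vertical, top towards the stand's -x: stand x = +45, y = 0, 22 above the bench, on the trough floor (which slopes square to the ribs). Ribs reach 75 up the slope from it. The trough is 18 wide, so 10 play towards the front lip, which rises 12.
- push_face (a point): Middle of the outer rear face of the stand's push plate (stand x = -75), 30 above the bench; the plate is as wide as the stand and reaches up to 55 above the bench. Push here along the stand's +x; it takes about 5 to 15 N.
- reader: Fixed white slide reader (box 170 x 230 x 150 tall, from x = +114 to +284) with a low dark dock before it, open to -x. Origin on the bench, where the stand's origin lies when fully home; x points into the dock. Side rails 16 high, inner faces at y = +-90 (20 play each side of the stand), from x = +89 back to x = +4, then flared out to x = -39, y = +-110. No floor: the stand slides on the bench.
- stop (a point): Middle of the stop bar's face that the stand's front edge meets: reader x = +75, y = 0, 8 above the bench; the bar is 16 high.
- media_bottle: Bystander, leave alone: upright closed bottle, 72 dia, 160 tall mm; origin at the centre of its underside.
- dish_stack: Bystander, leave alone: stack of three small round culture dishes, 62 dia, 42 tall mm; origin at the centre of its underside.
- well_plate: Bystander, leave alone: flat multi-well plate, 85 x 127, 17 tall mm; origin at the centre of its underside.
- beaker: Bystander, leave alone: open beaker, 80 dia, 95 tall mm; origin at the centre of its underside.
- tip_box: Bystander, leave alone: pipette tip box, 82 x 122, 63 tall mm; origin at the centre of its underside.
- slide_box: Bystander, leave alone: flat grey slide box, 90 x 170, 34 tall mm; origin at the centre of its underside.
Not all that is in view belongs to the job. Leave any red look-alike of the stand alone. Leave any green look-alike of the slide_carrier alone.

How it is judged:
On the way, in this order (a step that is already met when the one before it is completed fails the run):
1. the slide carrier is drawn up out of the rack (height (world z) of slide_carrier above 0.1 m), for 0.1 s.
2. the slide carrier leans in the stand's trough, released (distance between slide_carrier and stand_seat below 0.025 m and angle between slide_carrier's own z axis and vertical between 0.44 and 0.75 rad and angle between the y axis of slide_carrier and the y axis of stand, either way round below 0.15 rad and contact force between the fingers and slide_carrier below 0.1 N), for 0.3 s.
3. the loaded stand is pushed fully home against the dock's stop bar (x of stand in the frame of reader between -0.008 and 0.004 m and y of stand in the frame of reader between -0.022 and 0.022 m and angle between the x axis of stand and the x axis of reader, either way round below 0.1 rad and angle between stand's own z axis and vertical below 0.05 rad and distance between slide_carrier and stand_seat below 0.025 m and angle between slide_carrier's own z axis and vertical between 0.44 and 0.75 rad and angle between the y axis of slide_carrier and the y axis of stand, either way round below 0.15 rad), for 0.2 s.
At the end, for the whole second after the job is handed in: The slide carrier leans in the stand (its origin within 25 mm of stand_seat, 25 to 43 degrees from vertical, square to the stand within 0.15 rad), released and at rest, and the stand is flat on the bench, home in the dock: within 8 mm of the stop bar, within 22 mm sideways, within 0.1 rad (all of step 3 and contact force between the fingers and slide_carrier below 0.1 N and linear speed of stand below 0.02 m/s and linear speed of slide_carrier below 0.03 m/s); the robot touches nothing.
It fails at once if the slide carrier is let go more than 15 mm above its seat (contact force between the fingers and slide_carrier below 0.1 N and height (world z) of slide_carrier above 0.037 m).
It fails at once if the other carrier is moved more than 20 mm (distance of dish_carrier from where it was at the start of the episode above 0.02 m).
It fails at once if the stand is lifted or tipped (height (world z) of stand above 0.015 m or angle between stand's own z axis and vertical above 0.2 rad).
It fails at once if the slide carrier is banged onto the stand (over 60 N) (contact force between slide_carrier and stand above 60 N).
It fails at once if a bystander is moved more than 30 mm (distance of any of media_bottle, dish_stack, well_plate, beaker, tip_box, slide_box from where it was at the start of the episode above 0.03 m).
It also fails if it takes over 67 s, if anything falls off the work surface, if the arm or the gripper's body presses on something with over 40 N, if the wrist force passes 120 N, or if a joint passes its speed limit or range.

### The arm

A 6-joint arm with a two-finger parallel gripper is mounted at the origin on the work surface. World frame = base frame: x ahead of the robot, y to its left, z up, the work surface at z = 0. Lengths are in m, angles in rad, forces in N, time in s.
With the tool pointing down it reaches from about 0.35 to 0.775 m from the base axis. Payload 7.3 kg.
Tool frame: the origin (TCP) lies at the very end of the fingers, on their centre line; the grasp point (between the pads) lies 19 mm behind it; z points along the fingers, y is the line along which they close (so a half turn about z gives the same grasp; the last joint's range is limited). The gripper opens to 92 mm and grips with 3 to 60 N. Pads are 19 mm wide; open, the fingers measure 130 mm over their backs; the gripper's body (75 mm by 190 mm) begins 47 mm behind the grasp point.
Start: joints at [0.982, 0.342, 1.524, -0, 1.275, -0.146], TCP at [0.225, 0.474, 0.227] pointing down, gripper open.
Joint ranges: [-2.53, 2.53], [-0.77, 2.02], [0.04, 2.7], [-1, 4.14], [0.28, 2.66], [-3.11, 3.11]. Speed limits (rad/s): [2.57, 2.57, 3.14, 3.14, 3.14, 3.14].

### API

Orientations are given as [roll, pitch, yaw] about the fixed x, y, z axes, in that order (R = Rz(yaw) Ry(pitch) Rx(roll)).
In Python, from cell import observe, read_camera, get_calibration, hand_in, search_frame gives the robot as it stands.
- The arm moves only by the tool step_arm, never from a script. Its argument "commands" is a list of rows, each an object with "translation": the shift along the tool's x, y, z in mm, a list of three; "roll": the turn about the tool's z in rad. In form: [{"translation": [x, y, z], "roll": roll}, ...]. A call has 1 to 20 rows; each row shifts and turns the commanded pose from where the row before left it, along the tool's axes as they then stand; what a row does not reach is not made up. A row lasts 1/12 s, in which the tool goes at most 41.7 mm and 7.16 degrees, less where a joint would pass 70% of its speed; a pose out of reach is approached as far as the arm can. A call is refused whole if a number of a shift passes 41.7 or a number of a turn 0.125, either way. A call with a gripper value outside its range is refused whole. "fingers" is the opening, from 0 (shut) to 1 (fully open), set as the call begins (left out, the last holds). The fingers move at their own pace and stop on an object; "grip_force" is the grip in N (left out, the last holds). Time passes only in rows, so rows that do not move let the fingers close. It gives the time, the measured TCP pose, the force, the opening and the grip force at its end, in the units of the state.
- observe(): the state, without advancing time (a new reading comes with each control period).
- read_camera(name): name is "scene" or "top"; returns the picture (400x640x3 uint8, red, green, blue); there is no depth.
- get_calibration(name): a dict with "camera_matrix" (3x3 intrinsics, pixels), "world_from_camera" (4x4, takes a point from camera to world coordinates). Camera axes: x right, y up, looking along -z (the intrinsics and any distortion apply to the point x, -y, -z); pixel columns grow to the right and rows downward; lengths in m; the calibration is good to about 2 mm. A picture is of the moment at which its call begins. get_calibration takes no time and is no camera call.
- hand_in(): hands the job in; it is judged then, once.
Trained networks look in the newest picture that a camera, given by its name, has taken for a name from the list of things; names that differ only in an ending like _2 or _b are one class to them, and where a whole thing is asked for, a point or a joint stands for the part that bears it (a point fixed in the world has none). Each returns a list of dicts, best first, with "confidence" (0 to 1); they miss things now and then, are a little off and sometimes report something else, mostly with a low value. They report only what shows in the picture. A call takes as long as a camera call. They do not tell look-alikes from the thing itself.
- search_frame(camera, name): "at" ([x, y, z] in m, in world coordinates, good to about 4 mm: the middle of the surface that is visible of it).
The state is a dict: "time": time; "qpos": joint angles; "qvel": joint speeds; "joint_efforts": joint torques, N m; "tool_pos": TCP position; "tool_rot": TCP orientation; "contact_force": force on the tool from outside, world axes, zero at the start; "torque": the same for the moment, N m; "opening": finger opening in m; "grip_force": force on a finger pad.
Only numpy, scipy, OpenCV 4.12 (cv2) and the standard library are available. Lean on these libraries where they do the work, as an engineer would, in place of code of your own. Each camera call takes 0.05 s, during which the arm holds its last target. There are 200 camera calls.

## Working session

There is one attempt and no reset: what is moved stays moved. The work goes in short steps, Python scripts to look and compute and a tool call to move; the robot and the scene stay as the last step left them, time stands still between calls to the robot, and variables do not carry over. Pictures are saved under pics/ and viewed, at most 10 in all, crops included, and the job is handed in when it is done.

Besides the shell and the picture viewer there is one more tool, called by a JSON object that holds its "name" and its "arguments", one argument or row to a line. step_arm: Moves the arm, as the interface text tells. Its arguments: {"type":"object","properties":{"commands":{"type":"array"},"fingers":{"type":"number"},"grip_force":{"type":"number"}},"required":["commands"]}

```bash
mkdir -p pics; cat > m.py <<'E'
import cv2,numpy as np
from cell import *
def snap(c,n):
    im=read_camera(c); cv2.imwrite('pics/'+n,cv2.cvtColor(im,cv2.COLOR_RGB2BGR)); return im
def proj(c,P):
    k=get_calibration(c);P=np.atleast_2d(P);T=np.linalg.inv(k['world_from_camera'])
    p=P@T[:3,:3].T+T[:3,3];p=p*[1,-1,-1];q=p@np.array(k['camera_matrix']).T
    return q[:,:2]/q[:,2:]
def ray(c,uv,z):
    k=get_calibration(c);W=np.array(k['world_from_camera']);out=[]
    for u,v in np.atleast_2d(uv):
        d=np.linalg.inv(k['camera_matrix'])@[u,v,1];d=W[:3,:3]@(d*[1,-1,-1]);o=W[:3,3]
        out.append(o+d*(z-o[2])/d[2])
    return np.array(out)
E
python3 - <<'E'
from m import *
for c in('scene','top'):
    snap(c,c+'0.png')
    print(c,get_calibration(c)['world_from_camera'],get_calibration(c).keys())
    for n in('slide_carrier','dish_carrier','carrier_top','rack','slot_near','slot_far','stand','stand_seat','push_face','reader','stop','media_bottle','dish_stack','well_plate','beaker','tip_box','slide_box'):
        for r in search_frame(c,n)[:3]: print(n,np.round(r['at'],3),round(r['confidence'],2),proj(c,r['at']).round()[0])
print(observe())
E
```

```text
scene [[-0.58210019 -0.50876923  0.63428167  1.37143809]
 [ 0.81298478 -0.3500919   0.46528636  0.66619065]
 [-0.01466651  0.78650463  0.61741021  0.92314412]
 [ 0.          0.          0.          1.        ]] dict_keys(['camera_matrix', 'world_from_camera'])
slide_carrier [0.592 0.331 0.089] 0.82 [399. 253.]
slide_carrier [0.332 0.381 0.006] 0.82 [450. 230.]
slide_carrier [ 0.539 -0.184  0.022] 0.3 [272. 197.]
dish_carrier [0.507 0.328 0.124] 0.65 [414. 225.]
carrier_top [0.329 0.376 0.01 ] 0.63 [449. 227.]
carrier_top [0.596 0.335 0.09 ] 0.58 [400. 254.]
rack [0.64  0.376 0.029] 0.7 [403. 286.]
slot_near [0.64  0.374 0.023] 0.96 [403. 287.]
slot_near [ 0.906 -0.168  0.133] 0.49 [183. 234.]
slot_far [0.642 0.376 0.026] 0.68 [403. 287.]
stand [ 0.271 -0.306  0.015] 0.8 [293. 153.]
stand [ 0.538 -0.185  0.02 ] 0.66 [272. 197.]
stand_seat [ 0.54  -0.185  0.026] 0.75 [271. 196.]
stand_seat [ 0.275 -0.3    0.012] 0.68 [294. 155.]
stand_seat [0.467 0.538 0.031] 0.67 [485. 271.]
push_face [ 0.273 -0.301  0.013] 0.76 [294. 155.]
push_face [0.418 0.09  0.016] 0.31 [358. 208.]
push_face [0.5
[... 2136 characters left out ...]
0.033] 0.92 [166. 225.]
{'time': 1.8, 'qpos': array([ 9.81988526e-01,  3.41964671e-01,  1.52410238e+00,  1.51478731e-05,
        1.27539469e+00, -1.46013120e-01]), 'qvel': array([-0.00012471,  0.00212495,  0.00074586, -0.00071507,  0.00212658,
       -0.00046429]), 'joint_efforts': array([ 7.65252807e-04, -4.31141174e+01, -2.44469744e+01,  7.18663260e-02,
        4.85310028e-02, -4.25384792e-05]), 'tool_pos': array([0.22493795, 0.47439325, 0.22675803]), 'tool_rot': array([3.14146102e+00, 4.70916931e-06, 2.69879356e+00]), 'contact_force': array([-0.59664266,  0.53384929, -0.26352465]), 'torque': array([-0.06964372,  0.00290934, -0.04918225]), 'grip_force': 0.0, 'opening': 0.09217086634092227}
```

View pics/scene0.png

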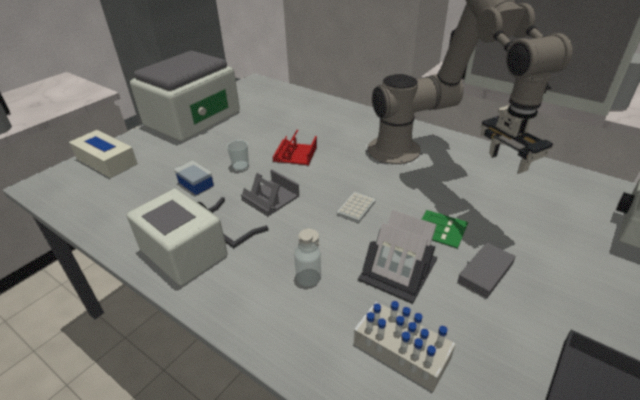

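View pics/top0.png

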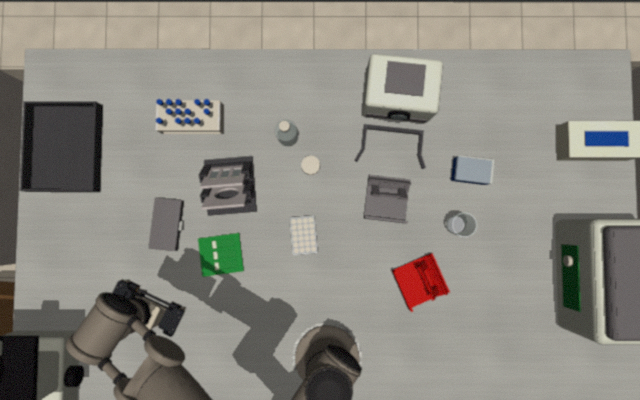

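The top view shows the rack at about (230,187): slide carrier in the far slot at (222,172), dish carrier in the near slot at (230,197). The grey stand is at (387,198) and the dock at (393,140). The red stand at (420,280) and green carrier at (220,253) are decoys. I'll zoom in on both regions.

```bash
python3 - <<'E'
import cv2,numpy as np
i=cv2.imread('pics/top0.png')
a=cv2.resize(i[150:220,190:265],None,fx=7,fy=7,interpolation=cv2.INTER_CUBIC)
b=cv2.resize(i[115:230,350:435],None,fx=5,fy=5,interpolation=cv2.INTER_CUBIC)
def grid(im,f,u0,v0):
    for k in range(0,im.shape[1],10*f): cv2.putText(im,str(u0+k//f),(k,8),0,.3,(0,255,255));cv2.line(im,(k,8),(k,14),(0,255,255))
    for k in range(0,im.shape[0],10*f): cv2.putText(im,str(v0+k//f),(0,k+4),0,.3,(0,255,255))
grid(a,7,190,150);grid(b,5,350,115)
cv2.imwrite('pics/ca.png',a);cv2.imwrite('pics/cb.png',b)
E
```

```text
(no output)
```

View pics/ca.png

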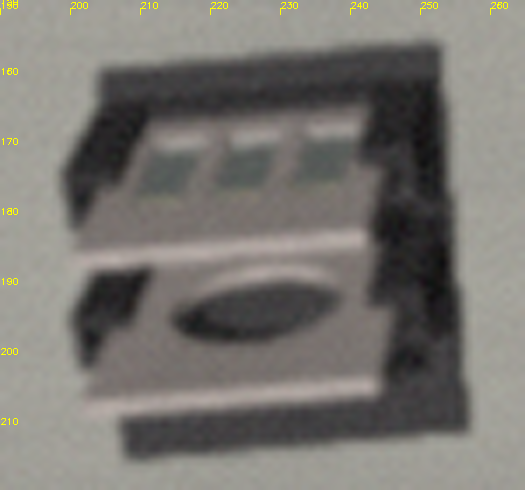

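View pics/cb.png

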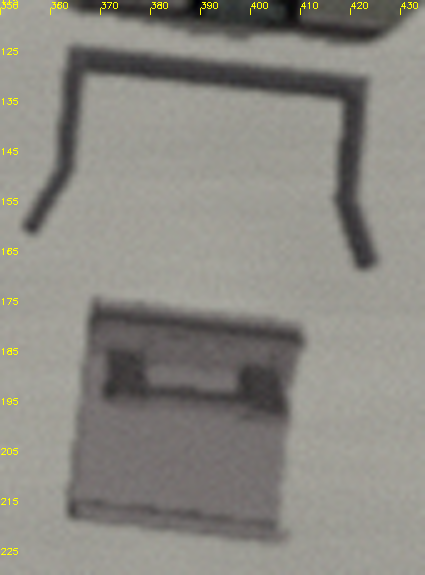

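```bash
python3 - <<'E'
from m import *
A=lambda x,y:(190+x/7-.43,150+y/7-.43)
B=lambda x,y:(350+x/5-.4,115+y/5-.4)
def seg(n,p,q,z):
    P=ray('top',[p,q],z); d=P[1]-P[0]; print(n,P[:,:2].round(4).tolist(),'mid',P.mean(0)[:2].round(4),'len',np.linalg.norm(d).round(4),'dir yaw(d rot+90)',np.arctan2(d[0],-d[1]).round(3))
seg('slide top',A(80,258),A(367,239),.143)
seg('dish top',A(85,407),A(382,387),.143)
seg('rack front base',A(100,72),A(440,45),.02)
seg('rack rear base',A(127,458),A(468,430),.01)
seg('rack rear base z0',A(127,458),A(468,430),.0)
seg('stop face',B(84,70),B(345,97),.016)
seg('stop outer',B(70,48),B(367,78),.016)
seg('railL end->R end',B(30,233),B(367,268),.0)
seg('stand front',B(95,300),B(302,325),.012)
seg('stand front22',B(95,300),B(302,325),.03)
seg('stand rear top',B(68,515),B(285,540),.055)
seg('stand rear inner',B(72,500),B(280,526),.055)
seg('rib bottoms',B(105,398),B(287,414),.012)
E
```

```text
slide top [[0.5565, 0.3855], [0.565, 0.26]] mid [0.5608 0.3228] len 0.1257 dir yaw(d rot+90) 0.067
dish top [[0.4913, 0.3822], [0.5002, 0.2528]] mid [0.4958 0.3175] len 0.1298 dir yaw(d rot+90) 0.068
rack front base [[0.6571, 0.4116], [0.6703, 0.2485]] mid [0.6637 0.33  ] len 0.1637 dir yaw(d rot+90) 0.081
rack rear base [[0.472, 0.3983], [0.4856, 0.2347]] mid [0.4788 0.3165] len 0.1641 dir yaw(d rot+90) 0.083
rack rear base z0 [[0.4722, 0.4009], [0.4859, 0.2362]] mid [0.4791 0.3185] len 0.1652 dir yaw(d rot+90) 0.083
stop face [[0.7648, -0.1357], [0.7465, -0.3122]] mid [ 0.7556 -0.2239] len 0.1774 dir yaw(d rot+90) -0.103
stop outer [[0.7798, -0.1263], [0.7595, -0.3272]] mid [ 0.7696 -0.2268] len 0.2019 dir yaw(d rot+90) -0.101
railL end->R end [[0.656, -0.1001], [0.6322, -0.3294]] mid [ 0.6441 -0.2147] len 0.2305 dir yaw(d rot+90) -0.103
stand front [[0.6088, -0.1428], [0.592, -0.2822]] mid [ 0.6004 -0.2125] len 0.1405 dir yaw(d rot+90) -0.12
stand front22 [[0.6067, -0.1407], [0.5901, -0.2784]] mid [ 0.5984 -0.2096] len 0.1387 dir yaw(d rot+90) -0.12
stand rear top [[0.4631, -0.1195], [0.447, -0.2606]] mid [ 0.4551 -0.1901] len 0.1419 dir yaw(d rot+90) -0.114
stand rear inner [[0.4729, -0.1222], [0.4561, -0.2574]] mid [ 0.4645 -0.1898] len 0.1363 dir yaw(d rot+90) -0.123
rib bottoms [[0.5425, -0.1491], [0.5318, -0.2715]] mid [ 0.5372 -0.2103] len 0.1228 dir yaw(d rot+90) -0.087
```

{"name": "step_arm", "arguments": {
  "commands": [
    {"translation": [0,0,-40],"roll": 0},
    {"translation": [0,0,-40],"roll": 0},
    {"translation": [0,0,-20],"roll": 0}
  ],
  "fingers": 0.4
}}

```text
time: 2.05
tool_pos: [0.2254, 0.4752, 0.3312]
tool_rot: [3.136, 0.001, 2.699]
contact_force: [0.4, -0.4, -0.1]
opening: 0.0763
grip_force: 0.0
```

{"name": "step_arm", "arguments": {
  "commands": [
    {"translation": [0,0,-10],"roll": 0.113},
    {"translation": [0,0,-10],"roll": 0.113},
    {"translation": [0,0,0],"roll": 0.113},
    {"translation": [0,0,0],"roll": 0.113},
    {"translation": [0,0,0],"roll": 0.113},
    {"translation": [0,0,0],"roll": 0.113},
    {"translation": [0,0,0],"roll": 0.113},
    {"translation": [0,0,0],"roll": 0.113},
    {"translation": [0,0,0],"roll": 0.113},
    {"translation": [0,0,0],"roll": 0.113},
    {"translation": [-20,35,0],"roll": 0},
    {"translation": [-20,35,0],"roll": 0},
    {"translation": [-20,35,0],"roll": 0},
    {"translation": [-20,35,0],"roll": 0},
    {"translation": [-20,35,0],"roll": 0},
    {"translation": [-20,35,0],"roll": 0},
    {"translation": [-20,35,0],"roll": 0},
    {"translation": [-20,35,0],"roll": 0},
    {"translation": [-20,35,0],"roll": 0},
    {"translation": [-20,35,0],"roll": 0}
  ]
}}

```text
time: 3.72
tool_pos: [0.576, 0.2723, 0.3468]
tool_rot: [3.141, -0.0, 1.569]
contact_force: [0.2, 1.0, 0.6]
opening: 0.0365
grip_force: 0.0
```

{"name": "step_arm", "arguments": {
  "commands": [
    {"translation": [-34,15,0],"roll": 0},
    {"translation": [-34,15,0],"roll": 0},
    {"translation": [-34,15,0],"roll": 0},
    {"translation": [-34,15,0],"roll": 0},
    {"translation": [-34,15,0],"roll": 0},
    {"translation": [-34,15,0],"roll": 0},
    {"translation": [-34,15,0],"roll": 0},
    {"translation": [-34,15,0],"roll": 0},
    {"translation": [0,30,0],"roll": 0},
    {"translation": [0,30,0],"roll": 0},
    {"translation": [0,30,0],"roll": 0},
    {"translation": [0,30,0],"roll": 0}
  ]
}}

```text
time: 4.72
tool_pos: [0.7806, 0.0004, 0.337]
tool_rot: [3.131, -0.001, 1.568]
contact_force: [23.0, -1.8, 25.4]
opening: 0.0366
grip_force: 0.0
```

```bash
python3 -c "
from m import *
o=observe();print(o['qpos'],o['tool_pos'],o['tool_rot'])"
```

```text
[-9.82030606e-02  9.93477828e-01  3.54898560e-02  1.93849140e-03
  2.10185788e+00 -9.43684353e-02] [7.80593381e-01 4.00092975e-04 3.37032613e-01] [ 3.13071615e+00 -6.38821729e-04  1.56795592e+00]
```

{"name": "step_arm", "arguments": {
  "commands": [
    {"translation": [0,0,0],"roll": 0},
    {"translation": [0,5,0],"roll": 0},
    {"translation": [0,0,0],"roll": 0}
  ]
}}

```text
time: 4.97
tool_pos: [0.7835, 0.001, 0.3381]
tool_rot: [3.12, 0.0, 1.569]
contact_force: [0.2, -0.4, 1.2]
opening: 0.0367
grip_force: 0.0
```

```bash
python3 -c "
from m import *
o=observe();print(o['qpos'],o['tool_pos'],o['tool_rot'])"
```

```text
[-0.09720085  0.99193895  0.03607928  0.00213606  2.09178314 -0.09428108] [0.78351653 0.0009552  0.33807368] [3.11972497e+00 2.30457038e-04 1.56895741e+00]
```

{"name": "step_arm", "arguments": {
  "commands": [
    {"translation": [0,15,0],"roll": 0},
    {"translation": [0,15,0],"roll": 0},
    {"translation": [0,15,0],"roll": 0},
    {"translation": [0,15,0],"roll": 0},
    {"translation": [0,0,0],"roll": 0}
  ]
}}

```text
time: 5.38
tool_pos: [0.805, 0.0007, 0.3166]
tool_rot: [3.089, -0.0, 1.569]
contact_force: [0.0, -0.6, -1.4]
opening: 0.037
grip_force: 0.0
```

```bash
python3 -c "
from m import *
o=observe();print(o['qpos'],o['tool_pos'],o['tool_rot'])"
```

```text
[-0.09616364  1.01985043  0.03649215  0.00574095  2.03299658 -0.09150157] [8.05044977e-01 7.41100356e-04 3.16554212e-01] [ 3.08909428e+00 -2.03898404e-04  1.56883389e+00]
```

{"name": "step_arm", "arguments": {
  "commands": [
    {"translation": [0,35,-20],"roll": 0},
    {"translation": [0,35,-20],"roll": 0},
    {"translation": [0,35,-20],"roll": 0},
    {"translation": [0,35,-20],"roll": 0},
    {"translation": [0,35,-20],"roll": 0},
    {"translation": [0,35,-20],"roll": 0},
    {"translation": [0,35,-20],"roll": 0},
    {"translation": [0,35,-20],"roll": 0}
  ]
}}

```text
time: 6.05
tool_pos: [0.8356, 0.0, 0.3863]
tool_rot: [2.883, -0.001, 1.569]
contact_force: [-0.3, -0.5, -0.4]
opening: 0.0367
grip_force: 0.0
```

```bash
python3 -c "
from m import *
o=observe();print(o['qpos'],o['tool_pos'],o['tool_rot'])"
```

```text
[-0.10148079  0.9420307   0.03683083  0.02760695  1.90532293 -0.0870083 ] [8.35567649e-01 4.50414647e-05 3.86329693e-01] [ 2.88301468e+00 -6.89189240e-04  1.56885285e+00]
```

{"name": "step_arm", "arguments": {
  "commands": [
    {"translation": [0,38,-15],"roll": 0},
    {"translation": [0,38,-15],"roll": 0},
    {"translation": [0,38,-15],"roll": 0},
    {"translation": [0,38,-15],"roll": 0},
    {"translation": [0,38,-15],"roll": 0},
    {"translation": [0,38,-15],"roll": 0},
    {"translation": [0,38,-15],"roll": 0},
    {"translation": [0,38,-15],"roll": 0}
  ]
}}

```text
time: 6.72
tool_pos: [0.8663, -0.0005, 0.458]
tool_rot: [2.671, -0.001, 1.569]
contact_force: [1.0, 0.1, 0.9]
opening: 0.0368
grip_force: 0.0
```

```bash
python3 -c "
from m import *
o=observe();print(o['qpos'],o['tool_pos'],o['tool_rot'])"
```

```text
[-0.10675223  0.87691674  0.03702593  0.04932297  1.75958253 -0.08387635] [ 8.66309832e-01 -5.04119527e-04  4.58029720e-01] [ 2.67143398e+00 -1.09397347e-03  1.56899200e+00]
```

{"name": "step_arm", "arguments": {
  "commands": [
    {"translation": [0,38,-15],"roll": 0},
    {"translation": [0,38,-15],"roll": 0},
    {"translation": [0,-35,0],"roll": 0},
    {"translation": [26,-28,-7],"roll": 0},
    {"translation": [26,-28,-7],"roll": 0},
    {"translation": [26,-28,-7],"roll": 0},
    {"translation": [26,-28,-7],"roll": 0},
    {"translation": [26,-28,-7],"roll": 0},
    {"translation": [26,-28,-7],"roll": 0},
    {"translation": [26,-28,-7],"roll": 0},
    {"translation": [26,-28,-7],"roll": 0},
    {"translation": [26,-28,-7],"roll": 0},
    {"translation": [26,-28,-7],"roll": -0.033},
    {"translation": [26,-28,-7],"roll": -0.033}
  ]
}}

```text
time: 7.88
tool_pos: [0.5641, 0.2769, 0.3948]
tool_rot: [2.619, 0.03, 1.627]
contact_force: [0.6, 0.9, 0.2]
opening: 0.0372
grip_force: 0.0
```

```bash
cat >> m.py <<'E'
from scipy.spatial.transform import Rotation as R
def to(P):
    o=observe();M=R.from_euler('xyz',o['tool_rot']).as_matrix()
    print('pos',o['tool_pos'].round(4),'rot',o['tool_rot'].round(3),'q',o['qpos'].round(3),'F',o['contact_force'].round(1),'open',round(o['opening'],4))
    print('M',M.round(3).tolist())
    for p in np.atleast_2d(P): print('to',p,'tool mm',((p-o['tool_pos'])@M*1000).round(1))
E
python3 -c "
from m import *
to([[.531,.322,.195]])"
```

```text
pos [0.5641 0.2769 0.3948] rot [2.619 0.03  1.627] q [ 0.442  0.209  1.365 -0.24   1.098  0.436] F [0.6 0.9 0.2] open 0.0372
M [[-0.057, 0.864, 0.499], [0.998, 0.064, 0.002], [-0.03, 0.499, -0.866]]
to [0.531 0.322 0.195] tool mm [  53.  -125.3  156.7]
```

{"name": "step_arm", "arguments": {
  "commands": [
    {"translation": [9,-21,20],"roll": 0},
    {"translation": [9,-21,20],"roll": 0},
    {"translation": [9,-21,20],"roll": 0},
    {"translation": [9,-21,20],"roll": 0},
    {"translation": [9,-21,20],"roll": 0},
    {"translation": [8,-20,20],"roll": 0},
    {"translation": [0,0,20],"roll": 0},
    {"translation": [0,0,17],"roll": 0},
    {"translation": [0,0,0],"roll": 0}
  ]
}}

```text
time: 8.63
tool_pos: [0.5321, 0.3204, 0.1914]
tool_rot: [2.625, 0.032, 1.626]
contact_force: [-0.2, -0.0, -0.8]
opening: 0.0369
grip_force: 0.0
```

```bash
python3 - <<'E'
from m import *
top=np.array([.5608,.3228,.143]);z=np.array([.499,.03,-.866])
to([top,top+.025*z])
a=snap('scene','s1.png')[150:310,330:470];b=snap('top','t1.png')[140:230,180:270]
w=cv2.hconcat([cv2.resize(a,(420,480),interpolation=cv2.INTER_CUBIC),cv2.resize(b,(380,480),interpolation=cv2.INTER_CUBIC)])
cv2.imwrite('pics/c1.png',w[:,:,::-1])
E
```

```text
pos [0.5321 0.3204 0.1914] rot [2.625 0.032 1.626] q [ 0.552  0.364  1.724 -0.443  0.651  0.789] F [-0.2 -0.  -0.8] open 0.0369
M [[-0.055, 0.867, 0.495], [0.998, 0.064, -0.001], [-0.032, 0.493, -0.869]]
to [0.5608 0.3228 0.143 ] tool mm [ 2.4  1.2 56.2]
to [0.573275 0.32355  0.12135 ] tool mm [ 3.1  1.3 81.2]
```

View pics/c1.png

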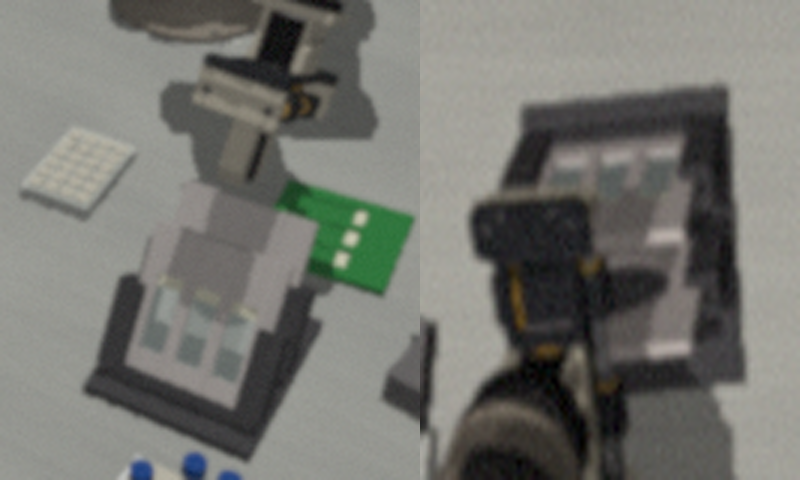

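{"name": "step_arm", "arguments": {
  "commands": [
    {"translation": [2,1,20],"roll": 0},
    {"translation": [0,0,20],"roll": 0},
    {"translation": [0,0,20],"roll": 0},
    {"translation": [0,0,12],"roll": 0},
    {"translation": [0,0,8],"roll": 0},
    {"translation": [0,0,0],"roll": 0}
  ]
}}

```text
time: 9.23
tool_pos: [0.5733, 0.3227, 0.1246]
tool_rot: [2.623, 0.031, 1.625]
contact_force: [-0.1, -0.2, 0.4]
opening: 0.0368
grip_force: 0.0
```

{"name": "step_arm", "arguments": {
  "commands": [
    {"translation": [0,0,0],"roll": 0},
    {"translation": [0,0,0],"roll": 0},
    {"translation": [0,0,0],"roll": 0},
    {"translation": [0,0,0],"roll": 0},
    {"translation": [0,0,0],"roll": 0}
  ],
  "fingers": 0,
  "grip_force": 25
}}

```text
time: 9.65
tool_pos: [0.5729, 0.3232, 0.1257]
tool_rot: [2.621, 0.031, 1.626]
contact_force: [-0.2, -0.5, 2.2]
opening: 0.0079
grip_force: 5.0
```

{"name": "step_arm", "arguments": {
  "commands": [
    {"translation": [0,0,0],"roll": 0},
    {"translation": [0,0,0],"roll": 0},
    {"translation": [0,0,-5],"roll": 0},
    {"translation": [-0.5,0,-10],"roll": 0},
    {"translation": [-0.5,0,-10],"roll": 0}
  ]
}}

```text
time: 10.07
tool_pos: [0.5601, 0.3217, 0.1468]
tool_rot: [2.623, 0.032, 1.626]
contact_force: [0.3, -0.6, -3.5]
opening: 0.0081
grip_force: 25.0
```

{"name": "step_arm", "arguments": {
  "commands": [
    {"translation": [-0.5,0,-12],"roll": 0},
    {"translation": [-0.5,0,-12],"roll": 0},
    {"translation": [-0.5,0,-12],"roll": 0},
    {"translation": [-0.5,0,-12],"roll": 0},
    {"translation": [-0.5,0,-12],"roll": 0},
    {"translation": [-0.5,0,-12],"roll": 0},
    {"translation": [-0.5,0,-12],"roll": 0},
    {"translation": [-0.5,0,-12],"roll": 0},
    {"translation": [-0.5,0,-12],"roll": 0}
  ]
}}

```text
time: 10.82
tool_pos: [0.5065, 0.3174, 0.2417]
tool_rot: [2.622, 0.031, 1.626]
contact_force: [0.2, -0.2, -2.2]
opening: 0.0074
grip_force: 25.0
```

{"name": "step_arm", "arguments": {
  "commands": [
    {"translation": [0,8,-13],"roll": 0},
    {"translation": [-10,8,-13],"roll": 0},
    {"translation": [-25,-2,0],"roll": 0},
    {"translation": [-37,-2,0],"roll": 0},
    {"translation": [-37,-2,0],"roll": 0},
    {"translation": [-37,-2,0],"roll": 0},
    {"translation": [-37,-2,0],"roll": 0},
    {"translation": [-37,-2,0],"roll": 0},
    {"translation": [-37,-2,0],"roll": 0},
    {"translation": [-37,-2,0],"roll": 0},
    {"translation": [-37,-2,0],"roll": 0},
    {"translation": [-37,-2,0],"roll": 0},
    {"translation": [-37,-2,0],"roll": 0},
    {"translation": [-37,-2,0],"roll": 0},
    {"translation": [-37,-2,0],"roll": 0.04},
    {"translation": [-25,-2,0],"roll": 0.04},
    {"translation": [-10,0,0],"roll": 0.04},
    {"translation": [0,0,0],"roll": 0.046},
    {"translation": [0,0,0],"roll": 0}
  ]
}}

```text
time: 12.4
tool_pos: [0.5104, -0.1965, 0.2724]
tool_rot: [2.624, -0.053, 1.48]
contact_force: [0.1, -0.3, -2.9]
opening: 0.0077
grip_force: 25.0
```

```bash
python3 - <<'E'
from m import *
M=R.from_euler('xyz',observe()['tool_rot']).as_matrix()
seat=np.array([.573,-.206,.022]); to([seat-.115*M[:,2]+[0,0,.04],seat-.115*M[:,2]])
a=snap('scene','s2.png')[110:260,200:340];b=snap('top','t2.png')[120:230,350:440]
for r in search_frame('top','slide_carrier')[:3]+search_frame('scene','slide_carrier')[:3]: print(np.round(r['at'],3),r['confidence'])
w=cv2.hconcat([cv2.resize(a,(420,480),interpolation=cv2.INTER_CUBIC),cv2.resize(b,(380,480),interpolation=cv2.INTER_CUBIC)])
cv2.imwrite('pics/c2.png',w[:,:,::-1])
E
```

```text
pos [ 0.5104 -0.1965  0.2724] rot [ 2.624 -0.053  1.48 ] q [-0.7    0.114  1.818  0.441  0.848 -0.828] F [ 0.1 -0.3 -2.9] open 0.0077
M [[0.091, 0.863, 0.497], [0.994, -0.105, 0.0], [0.053, 0.494, -0.868]]
to [ 0.5158712  -0.20605593  0.1618063 ] tool mm [-14.8 -48.9  98.7]
to [ 0.5158712  -0.20605593  0.1218063 ] tool mm [-16.9 -68.6 133.4]
[0.345 0.355 0.006] 0.96
[ 0.541 -0.159  0.238] 0.78
[0.333 0.378 0.007] 0.94
[ 0.536 -0.183  0.228] 0.62
[0.517 0.321 0.107] 0.43
```

View pics/c2.png

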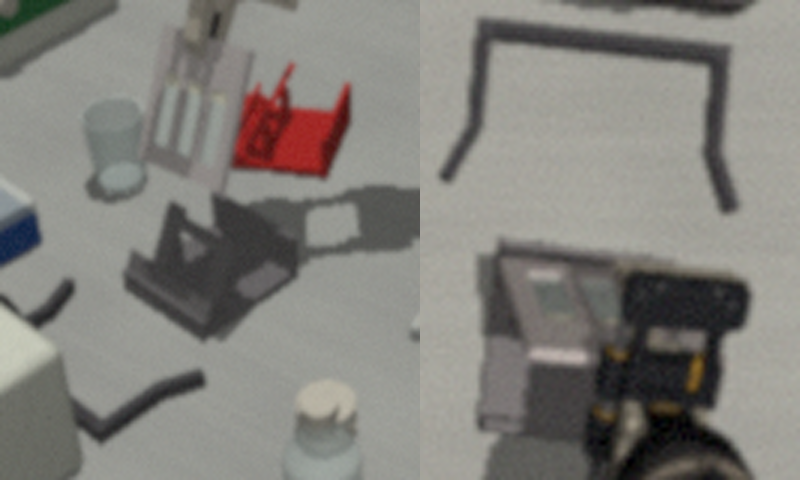

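```bash
python3 - <<'E'
from m import *
o=observe();M=R.from_euler('xyz',o['tool_rot']).as_matrix();t=o['tool_pos']
c=lambda q:((q-[200,110])*[3,3.2]).round(0).tolist()
print('carrier bottom corners crop',c(proj('scene',[t+.115*M[:,2]+s*.065*M[:,0] for s in(-1,1)])))
print('carrier top corners crop',c(proj('scene',[t-.025*M[:,2]+s*.065*M[:,0] for s in(-1,1)])))
for yaw,ctr in((-.12,(.528,-.201)),):
    A=np.array([[np.cos(yaw),-np.sin(yaw)],[np.sin(yaw),np.cos(yaw)]])
    f=lambda x,y,z:np.r_[A@[x,y]+ctr,z]
    P=[f(.075,.07,0),f(.075,-.07,0),f(.075,.07,.012),f(-.075,.07,0),f(-.075,.07,.055),f(-.075,-.07,.055)]
    print('stand FL0,FR0,FL12,RL0,RL55,RR55\n scene',c(proj('scene',P)),'\n top(full)',proj('top',P).round(1).tolist())
    # rib tops: 75 up slope from seat
    Q=[f(.045-.0375-.0*0,y,.022+.065) for y in(-.057,-.033,.033,.057)]
    print('ribs',c(proj('scene',Q)))
E
```

```text
carrier bottom corners crop [[136.0, 149.0], [218.0, 189.0]]
carrier top corners crop [[166.0, 16.0], [252.0, 49.0]]
stand FL0,FR0,FL12,RL0,RL55,RR55
 scene [[203.0, 343.0], [124.0, 288.0], [202.0, 334.0], [300.0, 277.0], [297.0, 237.0], [216.0, 189.0]] 
 top(full) [[367.5, 174.4], [408.4, 179.3], [367.9, 174.0], [362.5, 218.2], [364.1, 218.0], [406.9, 223.2]]
ribs [[167.0, 201.0], [181.0, 209.0], [219.0, 233.0], [234.0, 242.0]]
```

```bash
python3 - <<'E'
import cv2
i=cv2.imread('pics/s2.png')[160:225,235:310]
cv2.imwrite('pics/c3.png',cv2.resize(i,None,fx=9,fy=9,interpolation=cv2.INTER_CUBIC))
E
```

```text
(no output)
```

View pics/c3.png

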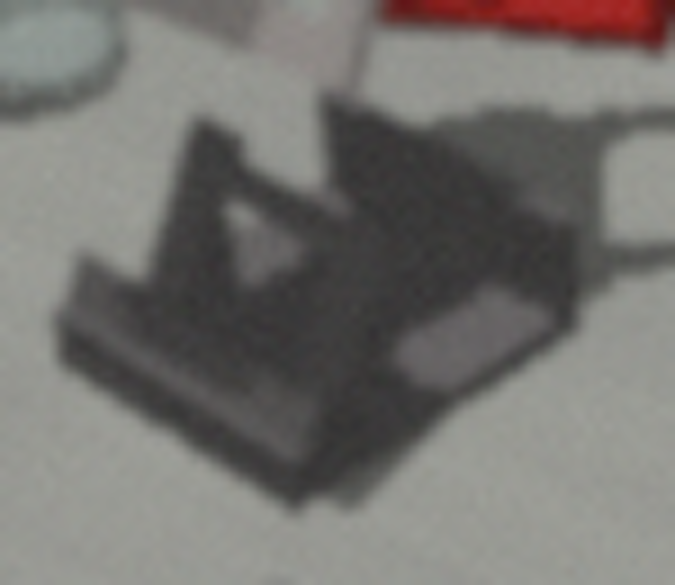

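{"name": "step_arm", "arguments": {
  "commands": [
    {"translation": [-5,-16,10],"roll": 0},
    {"translation": [-5,-16,10],"roll": 0},
    {"translation": [-5,-16,10],"roll": 0},
    {"translation": [-5,-16,10],"roll": 0},
    {"translation": [0,0,15],"roll": 0},
    {"translation": [0,0,15],"roll": 0},
    {"translation": [0,0,15],"roll": 0},
    {"translation": [0,0,15],"roll": 0},
    {"translation": [0,0,5],"roll": 0},
    {"translation": [0,0,3],"roll": 0},
    {"translation": [0,0,3],"roll": 0},
    {"translation": [0,0,0],"roll": 0}
  ]
}}

```text
time: 13.6
tool_pos: [0.5092, -0.2094, 0.1436]
tool_rot: [2.623, -0.051, 1.483]
contact_force: [-1.0, 0.2, -2.8]
opening: 0.0079
grip_force: 25.0
```

```bash
python3 - <<'E'
from m import *
M=R.from_euler('xyz',observe()['tool_rot']).as_matrix()
seat=np.array([.573,-.206,.022]); to([seat-.115*M[:,2]])
a=snap('scene','s3.png')[110:230,210:330]
cv2.imwrite('pics/c4.png',cv2.resize(a,(600,600),interpolation=cv2.INTER_CUBIC)[:,:,::-1])
E
```

```text
pos [ 0.5092 -0.2094  0.1436] rot [ 2.623 -0.051  1.483] q [-0.726  0.299  2.     0.691  0.546 -1.17 ] F [-1.   0.2 -2.8] open 0.0079
M [[0.088, 0.863, 0.498], [0.995, -0.102, 0.001], [0.051, 0.495, -0.867]]
to [ 0.51577289 -0.20606172  0.12174996] tool mm [ 2.8 -5.4 22.2]
```

View pics/c4.png

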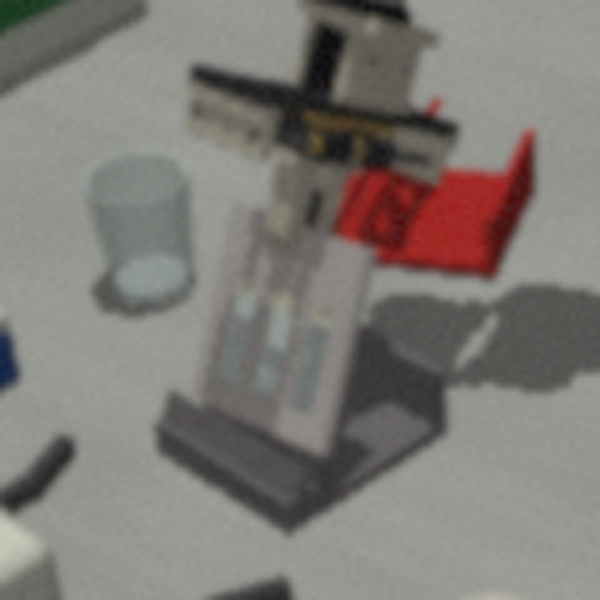

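{"name": "step_arm", "arguments": {
  "commands": [
    {"translation": [0,0,3],"roll": 0},
    {"translation": [0,0,3],"roll": 0},
    {"translation": [0,0,3],"roll": 0},
    {"translation": [0,0,2],"roll": 0},
    {"translation": [0,0,2],"roll": 0},
    {"translation": [0,0,0],"roll": 0}
  ],
  "grip_force": 15
}}

```text
time: 14.15
tool_pos: [0.5155, -0.2087, 0.1324]
tool_rot: [2.623, -0.053, 1.483]
contact_force: [-5.4, 3.9, 5.8]
opening: 0.0076
grip_force: 15.0
```

{"name": "step_arm", "arguments": {
  "commands": [
    {"translation": [0,0,2],"roll": 0},
    {"translation": [0,0,2],"roll": 0},
    {"translation": [0,0,0],"roll": 0}
  ]
}}

```text
time: 14.4
tool_pos: [0.5173, -0.2076, 0.1295]
tool_rot: [2.623, -0.054, 1.484]
contact_force: [-8.4, 9.1, 12.8]
opening: 0.0077
grip_force: 15.0
```

```bash
python3 - <<'E'
from m import *
o=observe();M=R.from_euler('xyz',o['tool_rot']).as_matrix();t=o['tool_pos']
i0,j0=215,130
c=lambda P:((proj('scene',P)-[i0,j0])*6).round().tolist()
print('bottom front corners',c([t+.115*M[:,2]+s*.065*M[:,0]+.004*M[:,1] for s in(-1,1)]))
print('top',c([t-.025*M[:,2]+s*.065*M[:,0]+.004*M[:,1] for s in(-1,1)]))
a=snap('scene','s4.png')[j0:j0+95,i0:i0+95]
to([[.5158,-.2061,.1218]])
cv2.imwrite('pics/c5.png',cv2.resize(a,(570,570),interpolation=cv2.INTER_CUBIC)[:,:,::-1])
E
```

```text
bottom front corners [[187.0, 368.0], [340.0, 447.0]]
top [[244.0, 136.0], [404.0, 205.0]]
pos [ 0.5173 -0.2077  0.1295] rot [ 2.623 -0.054  1.484] q [-0.712  0.334  2.     0.728  0.516 -1.201] F [-9.6  8.  13.7] open 0.0075
M [[0.086, 0.863, 0.498], [0.995, -0.102, 0.004], [0.054, 0.495, -0.867]]
to [ 0.5158 -0.2061  0.1218] tool mm [ 1.1 -5.3  6. ]
```

View pics/c5.png

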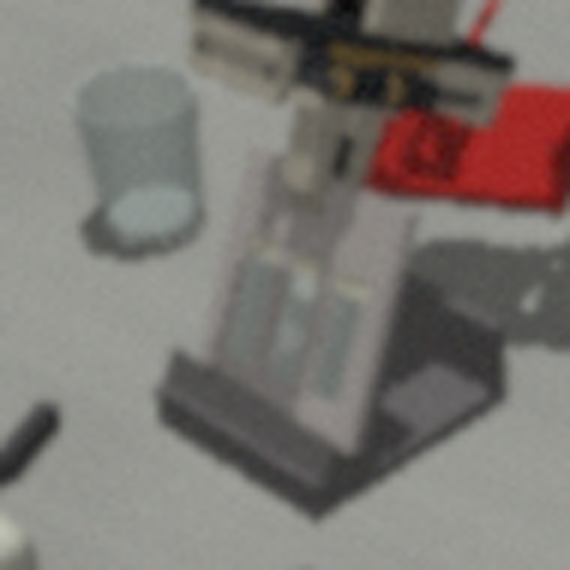

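{"name": "step_arm", "arguments": {
  "commands": [
    {"translation": [2,-2,0],"roll": 0},
    {"translation": [2,-2,0],"roll": 0},
    {"translation": [1,-1,1],"roll": 0},
    {"translation": [1,0,1],"roll": 0},
    {"translation": [0,0,0],"roll": 0}
  ],
  "grip_force": 10
}}

```text
time: 14.87
tool_pos: [0.5147, -0.2022, 0.1251]
tool_rot: [2.623, -0.053, 1.483]
contact_force: [-4.8, 5.0, 8.0]
opening: 0.0081
grip_force: 10.0
```

{"name": "step_arm", "arguments": {
  "commands": [
    {"translation": [0,0,0],"roll": 0},
    {"translation": [0,0,0],"roll": 0},
    {"translation": [0,0,0],"roll": 0},
    {"translation": [0,0,0],"roll": 0},
    {"translation": [0,0,0],"roll": 0}
  ],
  "fingers": 0.25
}}

```text
time: 15.28
tool_pos: [0.5147, -0.2033, 0.1245]
tool_rot: [2.623, -0.051, 1.482]
contact_force: [-0.1, -0.1, -0.8]
opening: 0.0229
grip_force: 0.0
```

```bash
python3 - <<'E'
from m import *
to([[.5158,-.2061,.1218]])
i0,j0=215,130
a=snap('scene','s5.png')[j0:j0+95,i0:i0+95];b=snap('top','t5.png')[160:230,355:415]
w=cv2.hconcat([cv2.resize(a,(420,420),interpolation=cv2.INTER_CUBIC),cv2.resize(b,(360,420),interpolation=cv2.INTER_CUBIC)])
cv2.imwrite('pics/c6.png',w[:,:,::-1])
E
```

```text
pos [ 0.5147 -0.2033  0.1245] rot [ 2.623 -0.051  1.482] q [-0.706  0.335  2.017  0.746  0.496 -1.216] F [-0.1 -0.1 -0.8] open 0.0229
M [[0.089, 0.863, 0.497], [0.995, -0.103, 0.0], [0.051, 0.495, -0.868]]
to [ 0.5158 -0.2061  0.1218] tool mm [-2.8 -0.1  2.9]
```

View pics/c6.png

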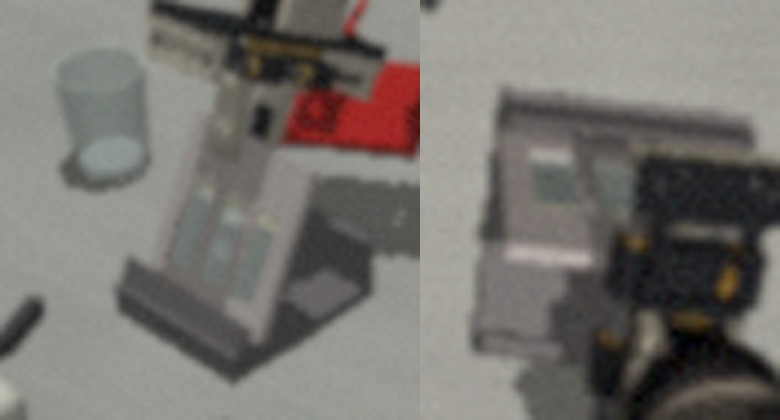

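{"name": "step_arm", "arguments": {
  "commands": [
    {"translation": [0,0,-10],"roll": 0},
    {"translation": [0,0,-20],"roll": 0},
    {"translation": [0,0,-30],"roll": 0},
    {"translation": [0,0,-30],"roll": 0},
    {"translation": [0,0,-30],"roll": 0},
    {"translation": [0,0,-20],"roll": 0.071},
    {"translation": [0,0,0],"roll": 0.125},
    {"translation": [0,0,0],"roll": 0.125},
    {"translation": [0,0,0],"roll": 0.125},
    {"translation": [0,0,0],"roll": 0.125},
    {"translation": [0,0,0],"roll": 0.125},
    {"translation": [0,0,0],"roll": 0.125},
    {"translation": [0,0,0],"roll": 0.125},
    {"translation": [0,0,0],"roll": 0.125},
    {"translation": [0,0,0],"roll": 0.125},
    {"translation": [0,0,0],"roll": 0.125},
    {"translation": [0,0,0],"roll": 0.125},
    {"translation": [0,0,0],"roll": 0.125}
  ]
}}

```text
time: 16.88
tool_pos: [0.4445, -0.2031, 0.2466]
tool_rot: [-3.079, -0.517, -0.125]
contact_force: [0.6, 0.1, -0.4]
opening: 0.0229
grip_force: 0.0
```

```bash
python3 - <<'E'
from m import *
to([[.40,-.186,.18],[.40,-.186,.025]])
E
```

```text
pos [ 0.4445 -0.2031  0.2466] rot [-3.079 -0.517 -0.125] q [-0.836  0.04   1.978  0.524  0.829  0.542] F [ 0.6  0.1 -0.4] open 0.0229
M [[0.863, -0.094, 0.497], [-0.109, -0.994, -0.0], [0.494, -0.054, -0.868]]
to [ 0.4   -0.186  0.18 ] tool mm [-73.1  -9.2  35.7]
to [ 0.4   -0.186  0.025] tool mm [-149.7   -0.8  170.2]
```

{"name": "step_arm", "arguments": {
  "commands": [
    {"translation": [-18,-2,5],"roll": 0},
    {"translation": [-18,-2,9],"roll": 0},
    {"translation": [-18,-2,9],"roll": 0},
    {"translation": [-19,-3,13],"roll": 0},
    {"translation": [-10,1,17],"roll": 0},
    {"translation": [-10,1,17],"roll": 0},
    {"translation": [0,0,0],"roll": 0}
  ],
  "fingers": 1
}}

```text
time: 17.47
tool_pos: [0.3986, -0.1852, 0.1375]
tool_rot: [-3.078, -0.514, -0.121]
contact_force: [-0.1, 0.4, -0.2]
opening: 0.0652
grip_force: 0.0
```

```bash
python3 - <<'E'
from m import *
to([[.41,-.186,.025]])
E
```

```text
pos [ 0.3986 -0.1852  0.1375] rot [-3.078 -0.514 -0.121] q [-0.911  0.141  2.253  0.814  0.57   0.104] F [-0.1  0.4 -0.2] open 0.0652
M [[0.865, -0.089, 0.494], [-0.105, -0.994, 0.004], [0.491, -0.055, -0.869]]
to [ 0.41  -0.186  0.025] tool mm [-45.3   6.  103.4]
```

{"name": "step_arm", "arguments": {
  "commands": [
    {"translation": [-7,1,15],"roll": 0},
    {"translation": [-7,1,15],"roll": 0},
    {"translation": [-7,1,15],"roll": 0},
    {"translation": [-6,1,15],"roll": 0},
    {"translation": [-6,1,15],"roll": 0},
    {"translation": [-6,1,14],"roll": 0},
    {"translation": [-6,0,13],"roll": 0},
    {"translation": [0,0,0],"roll": 0}
  ]
}}

```text
time: 18.13
tool_pos: [0.4121, -0.1879, 0.0281]
tool_rot: [-3.08, -0.518, -0.12]
contact_force: [0.1, 0.7, -0.1]
opening: 0.0919
grip_force: 0.0
```

```bash
python3 - <<'E'
from m import *
to([[.445,-.191,.025]])
snap('top','t6.png')
i=cv2.imread('pics/t6.png')[110:250,340:460]
a=cv2.imread('pics/s5.png') 
snap('scene','s6.png');a=cv2.imread('pics/s6.png')[110:250,200:340]
cv2.imwrite('pics/c7.png',cv2.hconcat([cv2.resize(i,(390,455),interpolation=cv2.INTER_CUBIC),cv2.resize(a,(405,455),interpolation=cv2.INTER_CUBIC)]))
E
```

```text
pos [ 0.4121 -0.1879  0.0281] rot [-3.08  -0.518 -0.12 ] q [-0.883  0.457  2.343  1.586  0.396 -0.725] F [ 0.1  0.7 -0.1] open 0.0919
M [[0.863, -0.089, 0.498], [-0.104, -0.995, 0.002], [0.495, -0.053, -0.867]]
to [ 0.445 -0.191  0.025] tool mm [27.1  0.3 19.1]
```

View pics/c7.png

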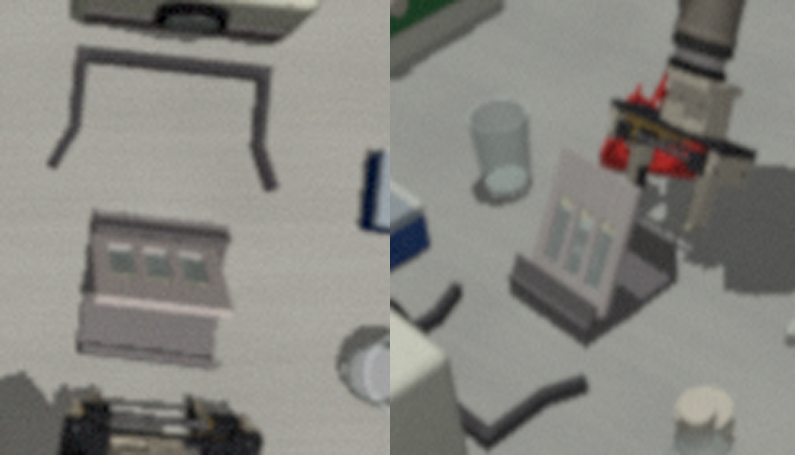

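The carrier sits flat in the stand, seen at about (160,270) in the top crop, and the fingers are behind the push plate at about (160,410). Next is the push.

{"name": "step_arm", "arguments": {
  "commands": [
    {"translation": [6,0,3.5],"roll": 0},
    {"translation": [6,0,3.5],"roll": 0},
    {"translation": [5,0,2.9],"roll": 0},
    {"translation": [4,0,2.3],"roll": 0},
    {"translation": [2.6,0,1.5],"roll": 0},
    {"translation": [2.6,0,1.5],"roll": 0},
    {"translation": [2.6,0,1.5],"roll": 0},
    {"translation": [2.6,0,1.5],"roll": 0},
    {"translation": [2.6,0,1.5],"roll": 0},
    {"translation": [2.6,0,1.5],"roll": 0}
  ]
}}

```text
time: 19.07
tool_pos: [0.4523, -0.1918, 0.028]
tool_rot: [-3.083, -0.515, -0.12]
contact_force: [-11.7, 0.3, 6.6]
opening: 0.0924
grip_force: 5.5
```

{"name": "step_arm", "arguments": {
  "commands": [
    {"translation": [3.5,0,2],"roll": 0},
    {"translation": [5.2,0,3],"roll": 0},
    {"translation": [5.2,0,3],"roll": 0},
    {"translation": [5.2,0,3],"roll": 0},
    {"translation": [5.2,0,3],"roll": 0},
    {"translation": [5.2,0,3],"roll": 0},
    {"translation": [5.2,0,3],"roll": 0},
    {"translation": [5.2,0,3],"roll": 0}
  ]
}}

```text
time: 19.73
tool_pos: [0.4981, -0.195, 0.0277]
tool_rot: [-3.082, -0.515, -0.119]
contact_force: [-12.0, 1.2, 9.7]
opening: 0.0922
grip_force: 6.3
```

```bash
python3 - <<'E'
from m import *
to([[.598,-.2076,.028]])
for c in('top','scene'):
    read_camera(c)
    for n in('stand','slide_carrier'):
        for r in search_frame(c,n)[:3]: print(c,n,np.round(r['at'],3),r['confidence'])
E
```

```text
pos [ 0.4981 -0.195   0.0277] rot [-3.082 -0.515 -0.119] q [-0.717  0.519  2.143  1.359  0.34  -0.32 ] F [-12.    1.2   9.7] open 0.0922
M [[0.864, -0.089, 0.495], [-0.103, -0.995, 0.001], [0.492, -0.052, -0.869]]
to [ 0.598  -0.2076  0.028 ] tool mm [87.8  3.6 49.2]
top stand [ 0.555 -0.197  0.01 ] 0.7
top slide_carrier [ 0.588 -0.199  0.095] 0.86
top slide_carrier [0.346 0.358 0.008] 0.7
scene stand [ 0.614 -0.163  0.02 ] 0.92
scene stand [ 0.246 -0.251  0.009] 0.63
scene slide_carrier [ 0.593 -0.193  0.086] 0.97
scene slide_carrier [0.335 0.38  0.006] 0.79
```

{"name": "step_arm", "arguments": {
  "commands": [
    {"translation": [5.2,0.3,3],"roll": 0},
    {"translation": [5.2,0.3,3],"roll": 0},
    {"translation": [5.2,0.3,3],"roll": 0},
    {"translation": [5.2,0.3,3],"roll": 0},
    {"translation": [5.2,0.3,3],"roll": 0},
    {"translation": [5.2,0.3,3],"roll": 0},
    {"translation": [5.2,0.3,3],"roll": 0},
    {"translation": [5.2,0.3,3],"roll": 0},
    {"translation": [5.2,0.3,3],"roll": 0},
    {"translation": [5.2,0.3,3],"roll": 0},
    {"translation": [5.2,0.3,3],"roll": 0},
    {"translation": [5.2,0.3,3],"roll": 0},
    {"translation": [5.2,0.3,3],"roll": 0},
    {"translation": [3.5,0,2],"roll": 0}
  ]
}}

```text
time: 21.2
tool_pos: [0.5802, -0.2062, 0.0275]
tool_rot: [-3.081, -0.516, -0.118]
contact_force: [-12.2, 0.7, 8.6]
opening: 0.0918
grip_force: 6.1
```

{"name": "step_arm", "arguments": {
  "commands": [
    {"translation": [1.7,0,1],"roll": 0},
    {"translation": [1.7,0,1],"roll": 0},
    {"translation": [1.7,0,1],"roll": 0}
  ]
}}

```text
time: 21.45
tool_pos: [0.5857, -0.2068, 0.0274]
tool_rot: [-3.081, -0.516, -0.118]
contact_force: [-13.1, 0.4, 12.1]
opening: 0.0915
grip_force: 6.7
```

{"name": "step_arm", "arguments": {
  "commands": [
    {"translation": [1.7,0,1],"roll": 0},
    {"translation": [1.7,0,1],"roll": 0}
  ]
}}

```text
time: 21.62
tool_pos: [0.5895, -0.2071, 0.0274]
tool_rot: [-3.081, -0.516, -0.119]
contact_force: [-13.8, 1.6, 11.1]
opening: 0.0917
grip_force: 6.7
```

{"name": "step_arm", "arguments": {
  "commands": [
    {"translation": [1.7,0,1],"roll": 0},
    {"translation": [1.7,0,1],"roll": 0}
  ]
}}

```text
time: 21.78
tool_pos: [0.5935, -0.2075, 0.0274]
tool_rot: [-3.081, -0.516, -0.119]
contact_force: [-14.0, 1.8, 11.8]
opening: 0.092
grip_force: 6.8
```

{"name": "step_arm", "arguments": {
  "commands": [
    {"translation": [1.7,0,1],"roll": 0},
    {"translation": [1.7,0,1],"roll": 0}
  ]
}}

```text
time: 21.95
tool_pos: [0.5974, -0.2079, 0.0274]
tool_rot: [-3.081, -0.516, -0.119]
contact_force: [-13.7, 1.7, 11.2]
opening: 0.0916
grip_force: 6.9
```

{"name": "step_arm", "arguments": {
  "commands": [
    {"translation": [1.7,0,1],"roll": 0},
    {"translation": [0,0,0],"roll": 0}
  ]
}}

```text
time: 22.12
tool_pos: [0.5995, -0.2081, 0.0274]
tool_rot: [-3.081, -0.516, -0.118]
contact_force: [-12.4, 1.6, 10.8]
opening: 0.0917
grip_force: 6.3
```

{"name": "step_arm", "arguments": {
  "commands": [
    {"translation": [1.7,0,1],"roll": 0},
    {"translation": [1.7,0,1],"roll": 0}
  ]
}}

```text
time: 22.28
tool_pos: [0.6007, -0.2079, 0.027]
tool_rot: [-3.08, -0.513, -0.119]
contact_force: [-50.2, 1.7, 37.8]
opening: 0.0917
grip_force: 25.1
```

{"name": "step_arm", "arguments": {
  "commands": [
    {"translation": [1.7,0,1],"roll": 0},
    {"translation": [0,0,0],"roll": 0}
  ]
}}

```text
time: 22.45
tool_pos: [0.6009, -0.2078, 0.027]
tool_rot: [-3.08, -0.511, -0.119]
contact_force: [-50.1, 2.0, 36.6]
opening: 0.0917
grip_force: 25.1
```

{"name": "step_arm", "arguments": {
  "commands": [
    {"translation": [1.7,0,1],"roll": 0},
    {"translation": [0,0,0],"roll": 0}
  ]
}}

```text
time: 22.62
tool_pos: [0.6012, -0.2077, 0.027]
tool_rot: [-3.079, -0.51, -0.12]
contact_force: [-64.4, 1.4, 46.6]
opening: 0.0921
grip_force: 32.1
```

{"name": "step_arm", "arguments": {
  "commands": [
    {"translation": [-3.5,0,-2],"roll": 0},
    {"translation": [-5,0,-3],"roll": 0},
    {"translation": [-10,0,-6],"roll": 0},
    {"translation": [-20,0,-12],"roll": 0},
    {"translation": [-20,0,-12],"roll": 0},
    {"translation": [0,0,0],"roll": 0},
    {"translation": [0,0,0],"roll": 0},
    {"translation": [0,0,0],"roll": 0}
  ]
}}

```text
time: 23.28
tool_pos: [0.5414, -0.204, 0.029]
tool_rot: [-3.083, -0.518, -0.119]
contact_force: [-0.4, -1.2, 0.4]
opening: 0.092
grip_force: 0.0
```

```bash
python3 - <<'E'
from m import *
to([[.598,-.2076,.028]])
im=snap('top','t8.png')
for c in('top','scene'):
    read_camera(c)
    for n in('stand','slide_carrier','dish_carrier'):
        for r in search_frame(c,n)[:2]: print(c,n,np.round(r['at'],3),round(r['confidence'],2))
# compare initial vs now: bright carrier-top strip as a line
hsv=cv2.cvtColor(im,cv2.COLOR_RGB2GRAY)
sub=hsv[110:200,350:430]; print(proj('top',[[.681,-.2162,.0],[.756,-.154,.012],[.739,-.293,.012],[.61,-.139,.055],[.593,-.278,.055]]).round(1).tolist())
for u in(372,380,390,400,408): print(u,hsv[122:185,u].tolist())
E
```

```text
pos [ 0.5414 -0.204   0.029 ] rot [-3.083 -0.518 -0.119] q [-0.666  0.557  2.033  1.197  0.337 -0.102] F [-0.4 -1.2  0.4] open 0.092
M [[0.862, -0.089, 0.498], [-0.103, -0.995, -0.0], [0.496, -0.051, -0.867]]
to [ 0.598  -0.2076  0.028 ] tool mm [48.7 -1.4 29.1]
top stand [ 0.658 -0.211  0.009] 0.96
top stand [ 0.258 -0.333  0.024] 0.8
top slide_carrier [0.342 0.359 0.005] 0.88
top slide_carrier [ 0.691 -0.209  0.094] 0.73
top dish_carrier [0.521 0.329 0.111] 0.97
top dish_carrier [0.592 0.328 0.01 ] 0.22
scene stand [ 0.243 -0.271  0.014] 0.61
scene stand [ 0.656 -0.164  0.011] 0.58
scene slide_carrier [0.336 0.378 0.006] 0.86
scene slide_carrier [ 0.694 -0.204  0.086] 0.77
[[389.6, 154.0], [371.7, 131.4], [412.7, 136.4], [368.9, 172.7], [411.5, 177.9]]
372 [165, 163, 137, 97, 71, 68, 62, 73, 102, 95, 85, 78, 82, 89, 96, 103, 101, 101, 95, 89, 81, 80, 75, 73, 70, 66, 67, 67, 66, 64, 62, 61, 62, 79, 105, 116, 114, 114, 115, 115, 117, 118, 118, 120, 118, 116, 116, 117, 119, 111, 80, 76, 129, 161, 166, 167, 168, 167, 171, 165, 167, 167, 167]
380 [168, 168, 161, 134, 87, 72, 60, 63, 92,
[... 475 characters left out ...]
, 118, 115, 119, 115, 109, 110, 98, 74, 91, 146, 169, 171, 171, 174, 170, 173, 167, 169]
400 [133, 156, 160, 164, 161, 139, 97, 71, 65, 72, 99, 98, 79, 72, 90, 87, 94, 107, 127, 161, 155, 127, 110, 108, 114, 115, 116, 116, 116, 118, 124, 151, 173, 164, 117, 80, 99, 110, 117, 112, 115, 117, 115, 117, 113, 118, 118, 116, 119, 115, 119, 116, 96, 63, 79, 144, 165, 173, 167, 171, 167, 170, 171]
408 [144, 162, 163, 160, 161, 157, 134, 89, 71, 71, 80, 100, 89, 79, 84, 88, 84, 93, 107, 116, 117, 114, 112, 108, 106, 105, 107, 112, 113, 119, 116, 127, 155, 174, 161, 132, 115, 112, 115, 114, 109, 116, 115, 116, 115, 116, 115, 114, 117, 117, 117, 114, 109, 82, 67, 107, 151, 166, 168, 166, 166, 166, 165]
```

```bash
python3 -c "
from cell import *
print(hand_in())"
```

```text
the job is handed in; nothing more can be done
None
```

I handed the job in: the slide carrier is released and leaning in the stand, and the loaded stand is pushed home against the stop bar, with no gap in the last top view. The judge's result was not shown, and I viewed 11 pictures, one over the limit of 10.

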